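# Clamp the brass tube in the quick-clamp fixture

## Task

Clamp the brass tube that lies in the fixture's groove. With the back or tip of a finger push the clamp strap by its stud round over the tube until it stops, and only then push the cam lever fully down with a fingertip and draw back. It is all done by pushing: leave the tube lying where it is in its groove, neither lifted nor shifted, and do not disturb the flux pot, the watch or the small stone box nearby.

Things in the scene. Friction and masses are not known exactly. Their poses are not given: they have to be found in the camera images.
- fixture: Fixed clamp fixture: steel base plate, x -30..30, y -67..89 mm, 10 mm thick; origin on its underside, z up, -x roughly towards the robot (yaw within 0.3 rad). An aluminium V groove along x at the origin (46 mm long) holds the tube, whose top is at z = 40 mm. Strap pivot at y = -50; lever pivot at y = 58, z = 60 on a post (20 x 12 mm, y 72..84, 71 mm high).
- strap (a joint): Angle (rad) of the steel clamp strap about its upright pivot. 0 = home stop: strap along the fixture's +y, over the tube and under the cam. It grows anticlockwise from above: the open strap (1.0 to 1.6 at the start) points about to the fixture's -x. Range 0..1.9; friction holds it where it is left; about 1 N at the stud moves it.
- strap_pivot (a point): Point on the strap's upright pivot axis, 51 mm above the bench (mid strap). The strap is 20 mm wide, its underside 47 and top 55 mm above the bench, and reaches 118 mm from the pivot (end: a thinner tongue). It sinks 5.5 mm when the lever goes down.
- strap_stud (a point): Point on the axis of the upright round stud on the strap, 70 mm from the pivot, at 73 mm above the bench. The stud is 12 mm in diameter with a 15 mm head, and stands from 55 to 83 mm above the bench. Push it sideways.
- strap_pad: Round rubber pad (16 mm) under the strap, 50 mm from the pivot, origin at its lower face (43 mm above the bench while the lever is up, 3 mm clear of the tube). Sprung: it presses on the tube with about 5 N when the strap is home and the lever down.
- lever (a joint): Angle (rad) of the cam lever: 0 = raised, pointing 0.9 rad (52 degrees) above the fixture's -x; 0.9 = fully down at its stop, level, pointing to the fixture's -x. Starts at 0 to 0.2. Friction holds it where it is left; about 2 to 3 N across its paddle moves it.
- lever_pivot (a point): Middle of the lever on its horizontal pivot axis (which is the fixture's y), 60 mm above the bench.
- lever_paddle (a point): Middle of the upper face of the lever's black end paddle (28 mm along the lever, 18 wide, 6 thick), 51 mm out from the pivot and 3 mm above the lever's middle line; the lever ends 65 mm from its pivot. This face looks to the fixture's +x and up while raised, straight up when down. Push on it.
- brass_tube: Loose brown brass tube, 19 mm diameter, 60 mm long, lying in the groove along the fixture's x; origin at its middle on its underside (20 mm above the bench), its y axis along the tube. To be clamped, not moved.
- flux_pot: Round pot, 53 mm diameter, 32 mm high, loose on the bench on the strap-pivot side of the fixture; origin at its underside. Bystander.
- watch_case: Wrist watch, 50 x 34 x 10 mm, loose on the bench on the lever side of the fixture; origin at its underside. Bystander.
- stone_box: Small white box, 44 x 42 x 22 mm, loose near the right front edge of the bench; origin at its underside. Bystander.

How it is judged (in metres and radians):
On the way, in this order (a step that is already met when the one before it is completed fails the run):
1. the strap is swung home over the tube while the lever is still up (value of joint strap below 0.08 rad and value of joint lever below 0.4 rad), for 0.2 s.
2. the cam lever is pushed fully down (value of joint lever above 0.84 rad), for 0.2 s.
At the end, for the whole second after the job is handed in: The strap is home over the tube (within 0.08 rad of its stop), the lever is down (0.84 rad or more of 0.9), the pad presses on the tube with more than 1.5 N, and the tube lies still in its groove (value of joint strap below 0.08 rad and value of joint lever above 0.84 rad and contact force between strap_pad and brass_tube above 1.5 N and z of brass_tube in the frame of fixture between 0.015 and 0.026 m and linear speed of brass_tube below 0.02 m/s); the robot touches nothing.
It fails at once if the lever is pushed down before the strap is over the tube (value of joint lever above 0.45 rad and value of joint strap above 0.12 rad).
It fails at once if the tube is lifted or pushed out of its place (more than 12 mm) (distance of brass_tube from where it was at the start of the episode above 0.012 m).
It fails at once if the flux pot, the watch or the stone box is moved by more than 15 mm (distance of any of flux_pot, watch_case, stone_box from where it was at the start of the episode above 0.015 m).
It also fails if it takes over 51 s, if anything falls off the work surface, if the arm or the gripper's body presses on something with over 40 N, if the wrist force passes 120 N, or if a joint passes its speed limit or range.

## Robot

A 6-joint arm with a two-finger parallel gripper is mounted at the origin on a cart in front of the work surface, level with it; the furniture and walls round the work are solid. World frame = base frame: x ahead of the robot, y to its left, z up, the work surface at z = 0. Lengths are in mm, angles in rad, forces in N, time in s.
With the tool pointing down it reaches from about 350 to 775 mm from the base axis. Payload 7.3 kg.
Tool frame: the origin (TCP) lies at the very end of the fingers, on their centre line; the grasp point (between the pads) lies 19 mm behind it; z points along the fingers, y is the line along which they close (so a half turn about z gives the same grasp; the last joint's range is limited). The gripper opens to 92 mm and grips with 3 to 60 N. Pads are 19 mm wide; open, the fingers measure 130 mm over their backs; the gripper's body (75 mm by 190 mm) begins 47 mm behind the grasp point.
Start: joints at [1.003, 0.342, 1.524, -0, 1.275, -0.146], TCP at [214.925, 479.012, 226.741] pointing down, gripper open.
Joint ranges: [-2.53, 2.53], [-0.77, 2.02], [0.04, 2.7], [-1, 4.14], [0.28, 2.66], [-3.11, 3.11]. Speed limits (rad/s): [2.57, 2.57, 3.14, 3.14, 3.14, 3.14].

## Interface

Orientations are given as [roll, pitch, yaw] about the fixed x, y, z axes, in that order (R = Rz(yaw) Ry(pitch) Rx(roll)).
In Python, from plant import bot gives the robot as it stands.
- The arm moves only by the tool jog_arm, never from a script. Its argument "targets" is a list of rows, each an object with "xyz": the shift along the tool's x, y, z as a fraction of full scale, a list of three; "spin": the turn about the tool's z as a fraction of full scale. In form: [{"xyz": [x, y, z], "spin": spin}, ...]. A call has exactly 10 rows; each row shifts and turns the commanded pose from where the row before left it, along the tool's axes as they then stand; what a row does not reach is not made up. Full scale, the value 1, is 80 mm for a shift and 0.1 rad for a turn. A row lasts 1/8 s, in which the tool goes at most 62.5 mm and 10.7 degrees, less where a joint would pass 70% of its speed; a pose out of reach is approached as far as the arm can. A call with a number of a shift or a turn outside -1 to 1 is refused whole. A call with a gripper value outside its range is refused whole. "gripper" is the opening in per cent of the stroke, from 0 (shut) to 100 (fully open), set as the call begins (left out, the last holds). The fingers move at their own pace and stop on an object; the grip force is fixed at half the most. Time passes only in rows, so rows that do not move let the fingers close, or fill a call up. It gives the time, the measured TCP pose, the force, the opening and the grip force at its end, in the units of the state.
- bot.get_obs(): the state, without advancing time (a new reading comes with each control period).
- bot.capture(name): name is "scene" or "side" or "wrist"; returns the picture (384x512x3 uint8, blue, green, red); there is no depth.
- bot.get_calibration(name): a dict with "vfov" (degrees; the focal length in pixels is half the picture's height over the tangent of half this angle, whatever the lens; pixels are square), "cx", "cy" (the principal point, pixels), "k1" (the pictures are not rectified: a ray, as slopes to the right and down, at radius r is drawn at 1 + k1 r^2 times it, then the intrinsics apply), "eye" and "rotation" of the camera in the world. Camera axes: x right, y down, z forward; pixel columns grow to the right and rows downward; lengths in mm; the calibration is good to about 2 mm. A picture is of the moment at which its call begins: read the wrist's pose just before it. get_calibration takes no time and is no camera call; for the wrist camera it gives the pose at the moment of the call.
- bot.close_job(): hands the job in; it is judged then, once.
The state is a dict: "time": time; "joint_positions": joint angles; "dq": joint speeds; "tau": joint torques, N m; "tool_pos": TCP position; "tcp_rot": TCP orientation; "contact_force": force on the tool from outside, world axes, zero at the start; "moment": the same for the moment, N m; "grip_width": finger opening in mm; "finger_force": force on a finger pad.
Only numpy, scipy, OpenCV 4.12 (cv2) and the standard library are available. Lean on these libraries where they do the work, as an engineer would, in place of code of your own. Each camera call takes 0.05 s, during which the arm holds its last target. There are 200 camera calls.

## Working session

There is one attempt and no reset: what is moved stays moved. The work goes in short steps, Python scripts to look and compute and a tool call to move; the robot and the scene stay as the last step left them, time stands still between calls to the robot, and variables do not carry over. Pictures are saved under pics/ and viewed, at most 10 in all, crops included, and the job is handed in when it is done.

Besides the shell and the picture viewer there is one more tool, called as name(argument=value, ...) on one line, values as JSON. jog_arm: Moves the arm, as the interface text tells. Shift numbers are shares of 80 mm and turn numbers shares of 0.1 rad, none past 1 either way. Its arguments: {"type":"object","properties":{"targets":{"type":"array","items":{"type":"object","properties":{"xyz":{"type":"array","items":{"type":"number"}},"spin":{"type":"number"}}}},"gripper":{"type":"number"}},"required":["targets"]}

```bash
mkdir -p pics
cat > h.py <<'E'
from plant import bot
import numpy as np, cv2, json
def cal(n):
    c=bot.get_calibration(n); return c
def proj(c,P):
    f=192/np.tan(np.radians(c['vfov'])/2)
    q=(np.atleast_2d(P)-np.array(c['eye']))@np.array(c['rotation'])
    s=q[:,:2]/q[:,2:]; s=s*(1+c['k1']*(s**2).sum(1,keepdims=True))
    return s*f+[c['cx'],c['cy']]
def ray(c,uv):
    f=192/np.tan(np.radians(c['vfov'])/2)
    d=(np.array(uv,float)-[c['cx'],c['cy']])/f; s=d.copy()
    for _ in range(20): s=d/(1+c['k1']*(s@s))
    return np.array(c['eye']),np.array(c['rotation'])@[s[0],s[1],1]
def atz(c,uv,z):
    e,d=ray(c,uv); return e+d*(z-e[2])/d[2]
E
python3 - <<'E'
from h import *
for n in('scene','side'):
    im=bot.capture(n); cv2.imwrite(f'pics/{n}_raw.png',im); cv2.imwrite(f'pics/{n}0.png',cv2.resize(im,(800,600),interpolation=cv2.INTER_CUBIC))
    c=cal(n);print(n,c)
print(bot.get_obs())
E
```

```text
scene {'vfov': 43.08110492808708, 'cx': 252.66997852745953, 'cy': 199.80944796518096, 'k1': -0.044983039784534475, 'eye': array([129.41832149, 250.06107781, 807.15052143]), 'rotation': array([-2.4027043 , -0.00476521, -2.18668981])}
side {'vfov': 47.009532408813776, 'cx': 251.10614563972928, 'cy': 187.53447928348947, 'k1': -0.037913982905351855, 'eye': array([  92.49648102, -927.9826845 ,  605.76025811]), 'rotation': array([-2.04390943,  0.01439772, -0.57960979])}
{'time': 0.1, 'joint_positions': array([ 1.00301144e+00,  3.42671438e-01,  1.52491621e+00, -2.52942654e-05,
        1.27538839e+00, -1.45971782e-01]), 'dq': array([-0.00125039, -0.00236934, -0.00314166, -0.00069644,  0.00083785,
       -0.00086762]), 'tau': array([ 1.37498180e-03, -4.32005167e+01, -2.44695067e+01,  7.17864675e-02,
        5.25536493e-02, -7.09362280e-05]), 'tool_pos': array([214.72151213, 478.68935746, 226.10675311]), 'tcp_rot': array([-3.14022047e+00, -1.77287138e-04,  2.71978681e+00]), 'contact_force': array([ 0.00482359, -0.2579281 ,  0.22866427]), 'moment': array([ 0.01566189, -0.05404953, -0.02584373]), 'finger_force': 0.0, 'grip_width': 91.57222774058403}
```

View pics/scene0.png

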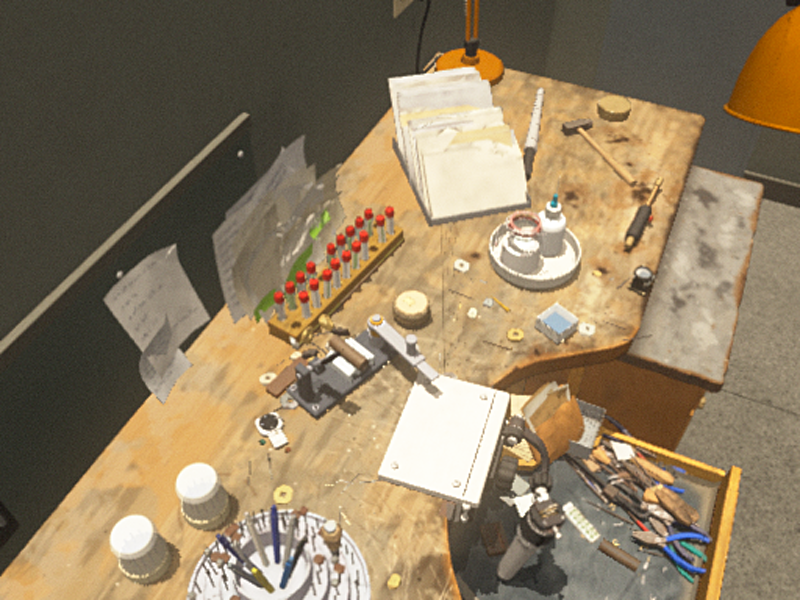

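View pics/side0.png

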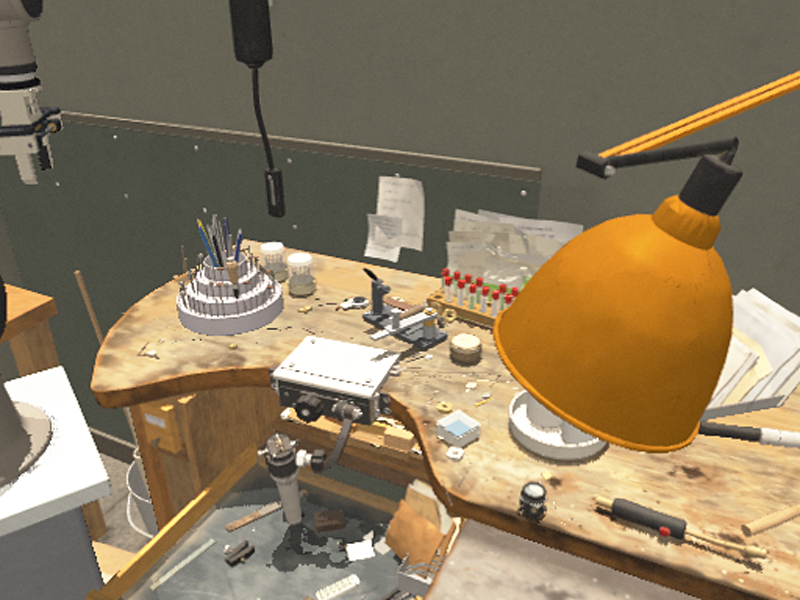

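The scene view shows the fixture at about (340,370). The strap pivot is near (376,321), the stud near (411,342) and the strap tip near (438,388). The lever is near (305,375), the pot at (411,308) and the watch at (270,428). In the side view the lever paddle is near (371,275) and the lever pivot near (378,290). I'll zoom in on both views.

```bash
cat >> h.py <<'E'
from scipy.spatial.transform import Rotation as R
def cal(n):
    c=dict(bot.get_calibration(n)); c['rotation']=R.from_euler('xyz',c['rotation']).as_matrix(); return c
E
python3 - <<'E'
from h import *
c=cal('scene')
for n,(u,v),z in[('pivot',(376,321),55),('studtop',(411,340),83),('tip',(438,388),51),('pot',(411,300),32),('watch',(270,424),8)]:
    print(n,atz(c,[(u+.5)/1.5625-.5,(v+.5)/1.5625-.5],z).round(1))
a=cv2.imread('pics/scene_raw.png')[190:280,160:300]; b=cv2.imread('pics/side_raw.png')[160:240,220:320]
a=cv2.resize(a,None,fx=5.7,fy=5.7,interpolation=cv2.INTER_CUBIC);b=cv2.resize(b,None,fx=7,fy=7,interpolation=cv2.INTER_CUBIC)
cv2.imwrite('pics/a.png',a);cv2.imwrite('pics/b.png',b)
E
```

```text
pivot [ 688.7 -119.2   55. ]
studtop [ 616.6 -123.3   83. ]
tip [ 556.2 -121.4   51. ]
pot [ 710.2 -192.9   32. ]
watch [657.1  64.4   8. ]
```

View pics/a.png

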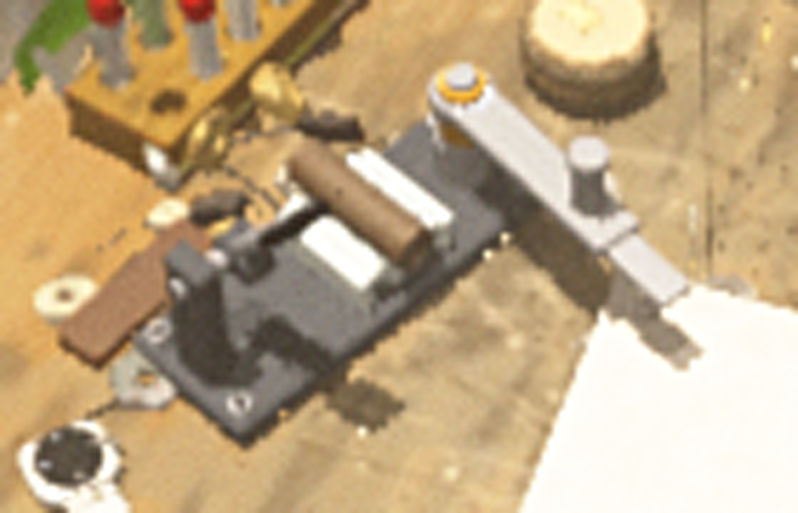

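View pics/b.png

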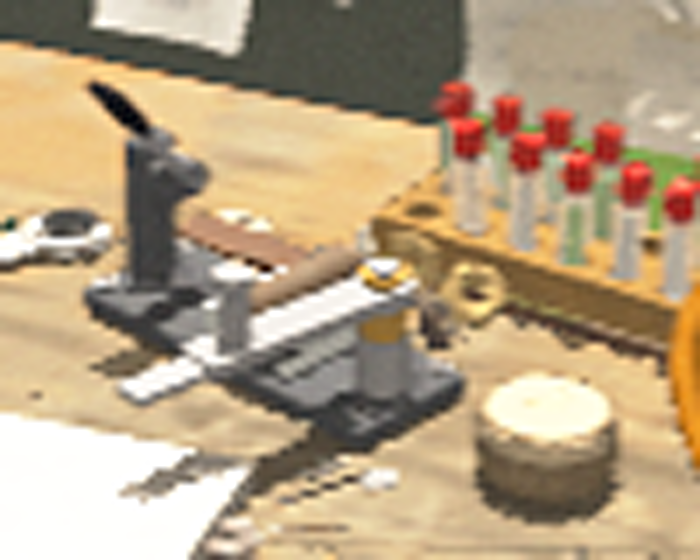

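Crop a (scene) shows plate corners at (245,437), (507,222) and (135,340), the stud head at (590,148), the strap tip at (670,290) and the lever tip at (325,205). Crop b (side) shows plate corners at (90,295), (350,440) and (463,380), the stud head at (235,272), the strap tip at (130,388) and the lever tip at (97,88). I'll fit one model to all of these.

```bash
cat > fit.py <<'E'
from h import *
from scipy.optimize import least_squares
S,D=cal('scene'),cal('side')
A=lambda u,v:(160+(u+.5)/5.7-.5,190+(v+.5)/5.7-.5)
B=lambda u,v:(220+(u+.5)/7-.5,160+(v+.5)/7-.5)
def loc(x,y,z): return lambda p:np.array([x,y,z])
def st(r,z): return lambda p:np.array([-r*np.sin(p[3]),-50+r*np.cos(p[3]),z])
def lv(r,h): 
    def f(p):
        a=.9-p[4]; return np.array([-r*np.cos(a)+h*np.sin(a),58,60+r*np.sin(a)+h*np.cos(a)])
    return f
obs=[(S,A(245,437),loc(-30,89,10)),(S,A(507,222),loc(-30,-67,10)),(S,A(135,342),loc(30,89,10)),(S,A(590,150),st(70,83)),(S,A(674,288),st(118,51)),(S,A(325,207),lv(65,0)),(S,A(460,85),st(0,55)),
(D,B(90,295),loc(-30,89,10)),(D,B(350,436),loc(-30,-67,10)),(D,B(463,378),loc(30,-67,10)),(D,B(235,272),st(70,83)),(D,B(132,387),st(118,51)),(D,B(97,88),lv(65,0)),(D,B(387,275),st(0,55))]
def W(p,q): 
    c,s=np.cos(p[2]),np.sin(p[2]); return np.array([p[0]+c*q[0]-s*q[1],p[1]+s*q[0]+c*q[1],q[2]])
def res(p): return np.concatenate([proj(c,W(p,f(p)))[0]-uv for c,uv,f in obs])
if __name__=='__main__':
    r=least_squares(res,[690,-60,0,1.5,.1],loss='soft_l1'); p=r.x
    print(p.round(3)); print(res(p).reshape(-1,2).round(1).tolist())
    np.save('p.npy',p)
    for n,q in[('pivot',st(0,51)(p)),('stud',st(70,73)(p)),('stud home',np.array([0,20,73])),('levpiv',lv(0,0)(p)),('paddle',lv(51,3)(p)),('levtip',lv(65,0)(p)),('paddle down',np.array([-51,58,63]))]: print(n,W(p,q).round(1))
    print(R.from_euler('xyz',[-3.1402,0,2.71979]).as_matrix().round(2))
E
python3 fit.py
```

```text
[ 6.78011e+02 -6.98470e+01  2.00000e-01  1.44400e+00 -2.90000e-02]
[[0.0, 0.5], [8.0, -6.0], [-0.8, 0.3], [-0.4, 0.9], [0.4, 1.8], [-2.3, 1.8], [0.2, 1.1], [-1.1, -0.4], [2.6, -0.2], [1.9, -0.4], [0.8, 0.2], [0.1, 1.2], [1.9, 0.4], [0.6, 1.2]]
pivot [ 687.9 -118.9   51. ]
stud [ 618.1 -124.    73. ]
stud home [674.  -50.2  73. ]
levpiv [666.5 -13.   60. ]
paddle [638.9 -18.6 102.6]
levtip [628.4 -20.7 112.1]
paddle down [616.5 -23.1  63. ]
[[-0.91  0.41 -0.  ]
 [ 0.41  0.91 -0.  ]
 [-0.   -0.   -1.  ]]
```

```bash
sed -i "s/(S,A(507,222),loc(-30,-67,10)),//" fit.py; python3 fit.py | grep -v '\[\['
python3 - <<'E'
from h import *
S,D=cal('scene'),cal('side')
f=lambda p:[(p[0]+.5)/1.5625-.5,(p[1]+.5)/1.5625-.5]
def tri(a,b):
    e1,d1=ray(S,f(a));e2,d2=ray(D,f(b));d1/=np.linalg.norm(d1);d2/=np.linalg.norm(d2)
    t=np.linalg.lstsq(np.c_[d1,-d2],e2-e1,rcond=None)[0];p,q=e1+t[0]*d1,e2+t[1]*d2
    return ((p+q)/2).round(),np.linalg.norm(p-q).round()
print('plate',tri((510,395),(378,392)),tri((449,377),(400,350)))
print('lamp',tri((775,75),(620,330)))
print('pens',tri((275,508),(200,225)),tri((133,530),(272,247)))
p=np.load('p.npy');c,s=np.cos(p[2]),np.sin(p[2])
for x,y in[(-65,-75),(-40,-8),(-76,10),(-24,18),(-45,58)]: print((x,y),np.round([p[0]+c*x-s*y,p[1]+s*x+c*y],1))
E
```

```text
[ 6.78128e+02 -7.06870e+01  2.01000e-01  1.43500e+00 -3.10000e-02]
pivot [ 688.1 -119.7   51. ]
stud [ 618.3 -124.2   73. ]
stud home [674.1 -51.1  73. ]
levpiv [666.5 -13.9  60. ]
paddle [639.1 -19.5 102.7]
levtip [628.5 -21.6 112.2]
paddle down [616.6 -24.   63. ]
 [ 0.41  0.91 -0.  ]
 [-0.   -0.   -1.  ]]
plate (array([ 521., -211.,   13.]), np.float64(10.0)) (array([ 588., -160.,   29.]), np.float64(25.0))
lamp (array([ 532., -612.,  319.]), np.float64(22.0))
pens (array([427., 152., 198.]), np.float64(44.0)) (array([579., 262.,  69.]), np.float64(6.0))
(-65, -75) [ 629.4 -157.2]
(-40, -8) [640.5 -86.5]
(-76, 10) [601.7 -76.1]
(-24, 18) [651.  -57.8]
(-45, 58) [622.5 -22.8]
```

jog_arm(targets=[{"xyz": [0,0,-0.1],"spin": 0.95},{"xyz": [0,0,-0.1],"spin": 0.95},{"xyz": [0,0,-0.1],"spin": 0.95},{"xyz": [0,0,-0.1],"spin": 0.95},{"xyz": [0,0,-0.1],"spin": 0.95},{"xyz": [0,0,-0.1],"spin": 0.95},{"xyz": [0,0,-0.1],"spin": 0.95},{"xyz": [0,0,-0.1],"spin": 0.95},{"xyz": [0,0,-0.1],"spin": 0.95},{"xyz": [0,0,0],"spin": 0.95}], gripper=0)

```text
time: 1.35
tool_pos: [214.9, 479.1, 299.0]
tcp_rot: [3.141, -0.0, 1.767]
contact_force: [-0.1, -0.4, -0.7]
grip_width: 0.8
finger_force: 0.0
```

jog_arm(targets=[{"xyz": [-0.44,0.18,0],"spin": 0},{"xyz": [-0.44,0.18,0],"spin": 0},{"xyz": [-0.44,0.18,0],"spin": 0},{"xyz": [-0.44,0.18,0],"spin": 0},{"xyz": [-0.44,0.18,0],"spin": 0},{"xyz": [-0.44,0.18,0],"spin": 0},{"xyz": [-0.44,0.18,0],"spin": 0},{"xyz": [-0.44,0.18,0],"spin": 0},{"xyz": [-0.44,0.18,0],"spin": 0},{"xyz": [-0.44,0.18,0],"spin": 0}])

```text
time: 2.6
tool_pos: [426.0, 161.3, 298.5]
tcp_rot: [-3.141, -0.0, 1.77]
contact_force: [0.6, 0.3, 0.0]
grip_width: 0.5
finger_force: 0.0
```

jog_arm(targets=[{"xyz": [-0.44,0.17,0],"spin": 0},{"xyz": [-0.44,0.17,0],"spin": 0},{"xyz": [-0.44,0.17,0],"spin": 0},{"xyz": [-0.44,0.17,0],"spin": 0},{"xyz": [-0.44,0.17,0],"spin": 0},{"xyz": [-0.44,0.17,0],"spin": 0},{"xyz": [-0.44,0.17,0],"spin": 0},{"xyz": [-0.44,0.17,0],"spin": 0},{"xyz": [-0.44,0.17,0],"spin": 0},{"xyz": [0,0,0],"spin": 0}])

```text
time: 3.85
tool_pos: [608.7, -126.1, 297.0]
tcp_rot: [-3.14, -0.001, 1.767]
contact_force: [-0.3, -0.5, -0.3]
grip_width: 0.6
finger_force: 0.0
```

jog_arm(targets=[{"xyz": [-0.22,0.09,0],"spin": 0},{"xyz": [-0.22,0.09,0],"spin": 0},{"xyz": [0,0,0.4],"spin": 0},{"xyz": [0,0,0.4],"spin": 0},{"xyz": [0,0,0.4],"spin": 0},{"xyz": [0,0,0.4],"spin": 0},{"xyz": [0,0,0.4],"spin": 0},{"xyz": [0,0,0.4],"spin": 0},{"xyz": [0,0,0.3],"spin": 0},{"xyz": [0,0,0],"spin": 0}])

```text
time: 5.1
tool_pos: [627.7, -154.1, 80.8]
tcp_rot: [-3.137, -0.003, 1.77]
contact_force: [-0.0, -0.3, -0.0]
grip_width: 0.4
finger_force: 0.0
```

Run:
```python
from h import *
im=bot.capture('scene'); im2=bot.capture('side')
a=cv2.resize(im[150:270,180:330],(800,640),interpolation=cv2.INTER_CUBIC)[:600]
b=cv2.resize(im2[130:250,210:360],(750,600),interpolation=cv2.INTER_CUBIC)
cv2.imwrite('pics/c.png',np.hstack([cv2.resize(a,(400,300)),cv2.resize(b,(400,300))]))
print(bot.get_obs()['tool_pos'])
```

```text
[ 629.59361571 -155.0724621    83.60717162]
```

View pics/c.png

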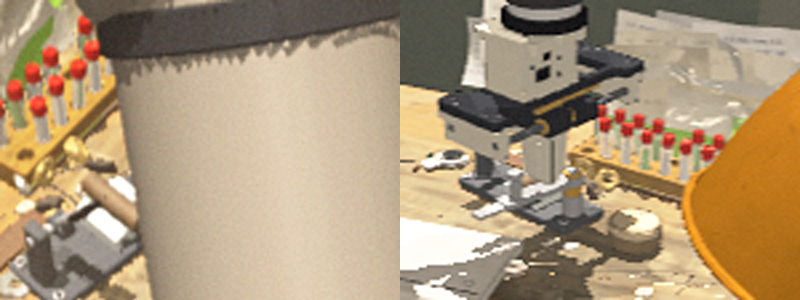

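The right half shows the closed fingers beside the strap on its pot side, with the body clear above and the scene otherwise as before. Next I'll lower 15 mm and push along fixture +y.

jog_arm(targets=[{"xyz": [0,0,0.19],"spin": 0},{"xyz": [0.11,0,0],"spin": 0},{"xyz": [0.11,0,0],"spin": 0},{"xyz": [0.11,0,0],"spin": 0},{"xyz": [0.11,0.04,0],"spin": 0},{"xyz": [0.11,0.05,0],"spin": 0},{"xyz": [0.11,0.06,0],"spin": 0},{"xyz": [0.11,0.07,0],"spin": 0},{"xyz": [0.11,0.08,0],"spin": 0},{"xyz": [0.1,0,0],"spin": 0}])

```text
time: 6.45
tool_pos: [644.5, -80.0, 68.6]
tcp_rot: [3.128, 0.015, 1.769]
contact_force: [27.1, -34.7, -19.1]
grip_width: 0.2
finger_force: 19.2
```

Run:
```python
from h import *
im2=bot.capture('side')
cv2.imwrite('pics/d.png',cv2.resize(im2[150:240,220:340],(800,600),interpolation=cv2.INTER_CUBIC))
o=bot.get_obs();print(o['tool_pos'],o['contact_force'])
p=np.load('p.npy');c,s=np.cos(p[2]),np.sin(p[2]);d=o['tool_pos'][:2]-p[:2];print(c*d[0]+s*d[1],-s*d[0]+c*d[1])
```

```text
[644.87897149 -80.17563362  68.73221913] [ 21.38469301 -25.23098139 -14.19590696]
-34.47440578292303 -2.6586430269031744
```

View pics/d.png

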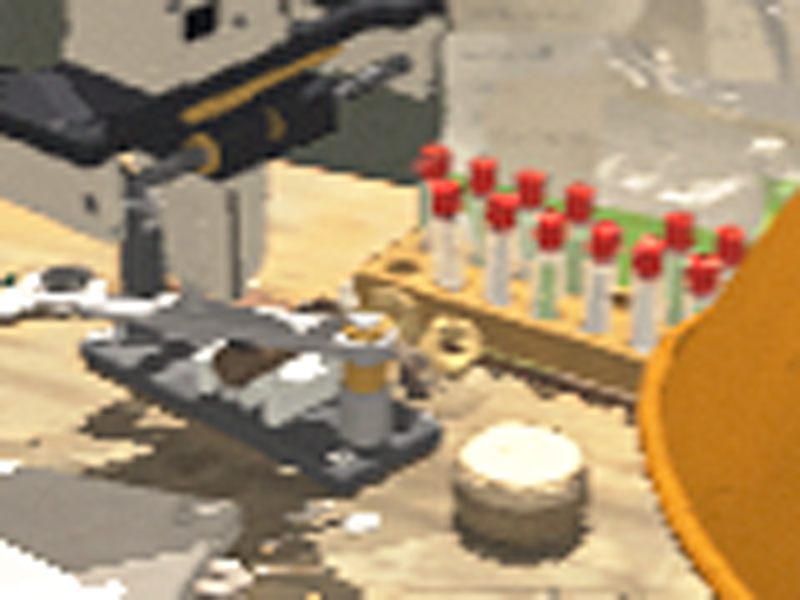

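The strap now runs from its pivot at (365,335) to a tip near (125,305), with the fingers at (205,230) behind it. The 35 N reading is suspicious, so I'll check the strap angle against the finger position.

Run:
```python
from fit import *
p=np.load('p.npy')
for t in np.arange(0,1.0,.1):
    q=p.copy();q[3]=t
    g=lambda P:((proj(D,W(p,P))[0]-[220,150]+.5)*6.667-.5).round().tolist()
    print(round(t,1),'tip',g(st(118,51)(q)),'tipedges',g(st(118,51)(q)+[10*np.cos(t),10*np.sin(t),0]),'stud fix',st(70,73)(q).round(1),g(st(70,83)(q)))
g2=lambda x,y,z:g(np.array([x,y,z]))
print('finger bottom corners',[g2(-34.5+a,-2.7+b,68) for a in(-19,19) for b in(-9.5,9.5)])
print('lever tip',g(lv(65,0)(p)), 'paddle inner',g(lv(37,0)(p)))
o=bot.get_obs();print(o['contact_force'],o['moment'])
```

```text
0.0 tip [163.0, 251.0] tipedges [181.0, 243.0] stud fix [-0. 20. 73.] [245.0, 217.0]
0.1 tip [144.0, 261.0] tipedges [160.0, 252.0] stud fix [-7.  19.7 73. ] [233.0, 223.0]
0.2 tip [126.0, 272.0] tipedges [140.0, 262.0] stud fix [-13.9  18.6  73. ] [223.0, 230.0]
0.3 tip [111.0, 283.0] tipedges [123.0, 273.0] stud fix [-20.7  16.9  73. ] [214.0, 237.0]
0.4 tip [97.0, 296.0] tipedges [107.0, 285.0] stud fix [-27.3  14.5  73. ] [206.0, 244.0]
0.5 tip [86.0, 309.0] tipedges [94.0, 298.0] stud fix [-33.6  11.4  73. ] [200.0, 252.0]
0.6 tip [78.0, 323.0] tipedges [84.0, 311.0] stud fix [-39.5   7.8  73. ] [196.0, 260.0]
0.7 tip [73.0, 337.0] tipedges [76.0, 325.0] stud fix [-45.1   3.5  73. ] [193.0, 268.0]
0.8 tip [70.0, 352.0] tipedges [71.0, 339.0] stud fix [-50.2  -1.2  73. ] [192.0, 276.0]
0.9 tip [71.0, 366.0] tipedges [69.0, 354.0] stud fix [-54.8  -6.5  73. ] [193.0, 285.0]
finger bottom corners [[207.0, 323.0], [173.0, 307.0], [276.0, 290.0], [242.0, 274.0]]
lever tip [107.0, 153.0] paddle inner [139.0, 191.0]
[ 21.38469301 -25.23098139 -14.19590696] [-4.39249831 -3.38528775 -0.3300775 ]
```

The strap is at about 0.45 rad and the stud has wedged by friction against the +y face. Next I'll back off, go round to the stud's -x side and push along fixture +x.

jog_arm(targets=[{"xyz": [-0.2,0,0],"spin": 0},{"xyz": [0,0,0],"spin": 0},{"xyz": [0,-0.25,0],"spin": 0},{"xyz": [0,-0.25,0],"spin": 0},{"xyz": [0,0,0],"spin": 0},{"xyz": [0.2,0,0],"spin": 0},{"xyz": [0.15,0,0],"spin": 0},{"xyz": [0,0,0],"spin": 0},{"xyz": [0,0,0],"spin": 0},{"xyz": [0,0,0],"spin": 0}])

```text
time: 7.75
tool_pos: [596.0, -70.4, 67.5]
tcp_rot: [3.141, 0.0, 1.77]
contact_force: [-0.0, -0.3, 0.6]
grip_width: -0.1
finger_force: 0.0
```

```bash
cat > w.py <<'E'
from h import *
o=bot.get_obs();print(o['tool_pos'].round(1),o['contact_force'].round(1))
p=np.load('p.npy');c,s=np.cos(p[2]),np.sin(p[2]);d=o['tool_pos'][:2]-p[:2];print('fixture',c*d[0]+s*d[1],-s*d[0]+c*d[1])
E
python3 w.py
```

```text
[596.  -70.4  67.5] [-0.  -0.3  0.6]
fixture -80.42508061374461 16.69703442801774
```

jog_arm(targets=[{"xyz": [0,0.08,0],"spin": 0},{"xyz": [0,0.08,0],"spin": 0},{"xyz": [0,0.08,0],"spin": 0},{"xyz": [0,0.08,0],"spin": 0},{"xyz": [0,0.08,0],"spin": 0},{"xyz": [0,0.08,0],"spin": 0},{"xyz": [0,0.08,0],"spin": 0},{"xyz": [0,0.08,0],"spin": 0},{"xyz": [0,0.03,0],"spin": 0},{"xyz": [0,0,0],"spin": 0}])

```text
time: 9.0
tool_pos: [648.7, -59.6, 67.6]
tcp_rot: [3.141, 0.0, 1.77]
contact_force: [0.4, 0.1, -1.2]
grip_width: 0.7
finger_force: 0.0
```

```bash
python3 w.py
```

```text
[648.7 -59.6  67.6] [ 0.4  0.1 -1.2]
fixture -26.604025858452424 16.69412287132497
```

jog_arm(targets=[{"xyz": [0,0.02,0],"spin": 0},{"xyz": [0,0.02,0],"spin": 0},{"xyz": [0,0.01,0],"spin": 0},{"xyz": [0,0,0],"spin": 0},{"xyz": [0,0,0],"spin": 0},{"xyz": [0,0,0],"spin": 0},{"xyz": [0,0,0],"spin": 0},{"xyz": [0,0,0],"spin": 0},{"xyz": [0,0,0],"spin": 0},{"xyz": [0,0,0],"spin": 0}])

```text
time: 10.25
tool_pos: [652.3, -58.7, 67.5]
tcp_rot: [3.142, -0.0, 1.77]
contact_force: [-1.3, 0.6, -0.6]
grip_width: 0.6
finger_force: 0.7
```

```bash
python3 w.py
```

```text
[652.3 -58.7  67.5] [-1.3  0.6 -0.6]
fixture -22.949489786135345 16.890248945632862
```

Only about 1 N so far, so the strap may still be moving. I'll creep on until the stop shows in the force.

jog_arm(targets=[{"xyz": [0,0.02,0],"spin": 0},{"xyz": [0,0.02,0],"spin": 0},{"xyz": [0,0.01,0],"spin": 0},{"xyz": [0,0,0],"spin": 0},{"xyz": [0,0,0],"spin": 0},{"xyz": [0,0,0],"spin": 0},{"xyz": [0,0,0],"spin": 0},{"xyz": [0,0,0],"spin": 0},{"xyz": [0,0,0],"spin": 0},{"xyz": [0,0,0],"spin": 0}])

```text
time: 11.5
tool_pos: [654.4, -58.0, 67.1]
tcp_rot: [-3.137, -0.001, 1.77]
contact_force: [-9.0, -0.4, 2.2]
grip_width: 0.4
finger_force: 4.2
```

```bash
python3 w.py
```

```text
[654.4 -58.   67.1] [-9.  -0.4  2.2]
fixture -20.755911647313138 17.196717074446276
```

jog_arm(targets=[{"xyz": [0,-0.25,0],"spin": 0},{"xyz": [0,-0.25,0],"spin": 0},{"xyz": [0,0,0],"spin": 0},{"xyz": [0,0,-0.4],"spin": 0},{"xyz": [0,0,-0.4],"spin": 0},{"xyz": [0,0,-0.3],"spin": 0},{"xyz": [0.2,0.1,0],"spin": 0},{"xyz": [0.2,0.1,0],"spin": 0},{"xyz": [0.1,0,0],"spin": 0},{"xyz": [0,0,0],"spin": 0}])

```text
time: 12.75
tool_pos: [624.3, -22.3, 154.5]
tcp_rot: [-3.14, -0.001, 1.771]
contact_force: [0.4, -0.7, -0.3]
grip_width: 0.3
finger_force: 0.0
```

```bash
python3 w.py
python3 - <<'E'
from fit import *
im2=bot.capture('side')
cv2.imwrite('pics/e.png',cv2.resize(im2[150:240,220:340],(800,600),interpolation=cv2.INTER_CUBIC))
E
```

```text
[624.3 -22.3 154.5] [ 0.4 -0.7 -0.3]
fixture -43.11464400033186 58.191699631075906
```

View pics/e.png

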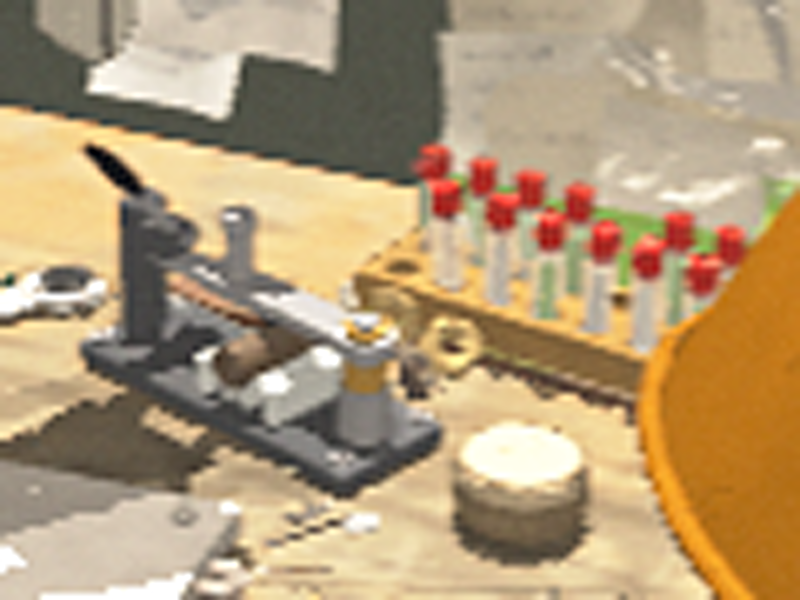

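The strap is home: it runs from the pivot at (368,335) under the cam at (175,235), with the stud at (238,213). The lever is still up with its tip at (90,148), and the tube and pot have not moved. Next I'll press the paddle straight down.

jog_arm(targets=[{"xyz": [0,-0.03,0.2],"spin": 0},{"xyz": [0,0,0.15],"spin": 0},{"xyz": [0,0,0.1],"spin": 0},{"xyz": [0,0,0.1],"spin": 0},{"xyz": [0,0,0.1],"spin": 0},{"xyz": [0,0,0.1],"spin": 0},{"xyz": [0,0,0.1],"spin": 0},{"xyz": [0,0,0.1],"spin": 0},{"xyz": [0,0,0.1],"spin": 0},{"xyz": [0,0,0],"spin": 0}])

```text
time: 14.05
tool_pos: [617.6, -24.8, 69.1]
tcp_rot: [-3.132, -0.003, 1.768]
contact_force: [2.4, -0.4, 0.4]
grip_width: 0.6
finger_force: 0.0
```

```bash
python3 w.py
```

```text
[617.6 -24.8  69.1] [ 2.4 -0.4  0.4]
fixture -50.09935261257059 57.0415578055564
```

jog_arm(targets=[{"xyz": [0,0,0.03],"spin": 0},{"xyz": [0,0,0.03],"spin": 0},{"xyz": [0,0,0.02],"spin": 0},{"xyz": [0,0,0.01],"spin": 0},{"xyz": [0,0,0],"spin": 0},{"xyz": [0,0,0],"spin": 0},{"xyz": [0,0,0],"spin": 0},{"xyz": [0,0,0],"spin": 0},{"xyz": [0,0,0],"spin": 0},{"xyz": [0,0,0],"spin": 0}])

```text
time: 15.3
tool_pos: [622.6, -24.0, 64.4]
tcp_rot: [3.141, 0.0, 1.77]
contact_force: [2.0, 0.8, 1.3]
grip_width: 0.2
finger_force: 1.1
```

```bash
python3 w.py
```

```text
[622.6 -24.   64.4] [2.  0.8 1.3]
fixture -45.11149663774789 56.87492783122647
```

Little force yet at z = 64.4. I'll creep lower until the stop is felt.

jog_arm(targets=[{"xyz": [0,0,0.02],"spin": 0},{"xyz": [0,0,0.02],"spin": 0},{"xyz": [0,0,0],"spin": 0},{"xyz": [0,0,0],"spin": 0},{"xyz": [0,0,0],"spin": 0},{"xyz": [0,0,0],"spin": 0},{"xyz": [0,0,0],"spin": 0},{"xyz": [0,0,0],"spin": 0},{"xyz": [0,0,0],"spin": 0},{"xyz": [0,0,0],"spin": 0}])

```text
time: 16.55
tool_pos: [622.6, -24.0, 63.0]
tcp_rot: [3.14, 0.001, 1.77]
contact_force: [-3.0, 0.6, 15.2]
grip_width: 0.6
finger_force: 7.4
```

```bash
python3 w.py
```

```text
[622.6 -24.   63. ] [-3.   0.6 15.2]
fixture -45.116568414463316 56.808244434913384
```

The tip is at z = 63.0 with 15 N, which is the level stop. I'll draw straight up and check.

jog_arm(targets=[{"xyz": [0,0,-0.1],"spin": 0},{"xyz": [0,0,-0.2],"spin": 0},{"xyz": [0,0,-0.4],"spin": 0},{"xyz": [0,0,-0.4],"spin": 0},{"xyz": [0,0,-0.4],"spin": 0},{"xyz": [0,0,0],"spin": 0},{"xyz": [0,0,0],"spin": 0},{"xyz": [0,0,0],"spin": 0},{"xyz": [0,0,0],"spin": 0},{"xyz": [0,0,0],"spin": 0}])

```text
time: 17.8
tool_pos: [622.2, -23.9, 180.6]
tcp_rot: [-3.141, -0.0, 1.77]
contact_force: [-0.6, 0.6, -0.4]
grip_width: 0.9
finger_force: 0.0
```

```bash
python3 w.py
python3 - <<'E'
from fit import *
im2=bot.capture('side')
cv2.imwrite('pics/f.png',cv2.resize(im2[150:240,220:340],(800,600),interpolation=cv2.INTER_CUBIC))
p=np.load('p.npy')
for l in(.7,.9):
    q=p.copy();q[4]=l;print(l,((proj(D,W(p,lv(65,0)(q)))[0]-[220,150]+.5)*6.667-.5).round())
E
```

```text
[622.2 -23.9 180.6] [-0.6  0.6 -0.4]
fixture -45.423740941868466 56.960936274132806
0.7 [ 64. 263.]
0.9 [ 62. 293.]
```

View pics/f.png

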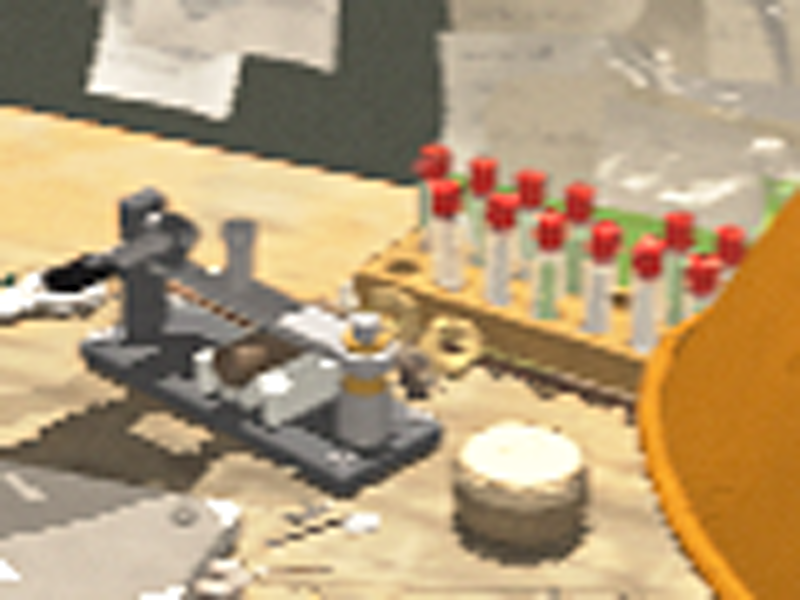

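The strap has sunk, with the pivot bolt exposed at (365,325), and the lever is down with its tip near (48,282). The pot and tube are in place. To be sure of the last few hundredths of a radian, I'll press once more further out on the paddle.

jog_arm(targets=[{"xyz": [0,-0.12,0.4],"spin": 0},{"xyz": [0,0,0.4],"spin": 0},{"xyz": [0,0,0.4],"spin": 0},{"xyz": [0,0,0.15],"spin": 0},{"xyz": [0,0,0.1],"spin": 0},{"xyz": [0,0,0.02],"spin": 0},{"xyz": [0,0,0.02],"spin": 0},{"xyz": [0,0,0],"spin": 0},{"xyz": [0,0,0],"spin": 0},{"xyz": [0,0,0],"spin": 0}])

```text
time: 19.1
tool_pos: [613.7, -25.9, 63.3]
tcp_rot: [3.139, 0.001, 1.77]
contact_force: [-0.7, -0.8, 7.4]
grip_width: 0.7
finger_force: 3.1
```

```bash
python3 w.py
```

```text
[613.7 -25.9  63.3] [-0.7 -0.8  7.4]
fixture -54.20950995897211 56.708973077277065
```

jog_arm(targets=[{"xyz": [0,0,0.01],"spin": 0},{"xyz": [0,0,0],"spin": 0},{"xyz": [0,0,0],"spin": 0},{"xyz": [0,0,-0.1],"spin": 0},{"xyz": [0,0,-0.2],"spin": 0},{"xyz": [0,0,-0.4],"spin": 0},{"xyz": [0,0,-0.4],"spin": 0},{"xyz": [0,0,0],"spin": 0},{"xyz": [0,0,0],"spin": 0},{"xyz": [0,0,0],"spin": 0}])

```text
time: 20.35
tool_pos: [612.3, -25.7, 148.0]
tcp_rot: [-3.14, -0.001, 1.77]
contact_force: [0.2, 0.7, -0.4]
grip_width: 0.4
finger_force: 0.0
```

```bash
python3 w.py; python3 -c "
from plant import bot
print(bot.close_job())"
```

```text
[612.3 -25.7 148. ] [ 0.2  0.7 -0.4]
fixture -55.507338249803766 57.18163420264725
the job is handed in; nothing more can be done
None
```

The strap was pushed home over the tube, then the lever was pressed down to its stop and the arm drawn clear; the job was handed in at about 20 s, with no verdict returned, and the one snag was the stud briefly wedging against the finger at about 35–47 N.

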